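# Hold up an oak ledge with the spirit level on it

### The arm

A 6-joint arm with a two-finger parallel gripper is mounted at the origin on the work surface. World frame = base frame: x ahead of the robot, y to its left, z up, the work surface at z = 0. Lengths are in m, angles in rad, forces in N, time in s.
With the tool pointing down it reaches from about 0.35 to 0.975 m from the base axis. Payload 17.4 kg.
Tool frame: the origin (TCP) lies midway between the tips of the shut fingers; the grasp point (between the pads) lies 19 mm behind it (bot.hold_point_z is the distance from the TCP to the grasp point, in m); z points along the fingers, y is the line along which they close (so a half turn about z gives the same grasp; the last joint's range is limited). The gripper opens to 85 mm and grips with 20 to 120 N. Pads are 22 mm wide; open, the fingers measure 114 mm over their backs; the gripper's body (76 mm by 85 mm) begins 54 mm behind the grasp point. The pads swing forward as they close: fully open they stand 13 mm farther back than shut.
Start: joints at [-1.374, 0.116, 1.442, -0, 1.584, -0.038], TCP at [0.157, -0.656, 0.231] pointing down, gripper open.
Joint ranges: [-2.83, 2.83], [-0.83, 2.19], [0.07, 2.5], [-1.14, 4.28], [0.01, 3], [-2.97, 2.97]. Speed limits (rad/s): [1.89, 1.89, 2.22, 3.14, 3.14, 3.14].

### API

Orientations are given as [roll, pitch, yaw] about the fixed x, y, z axes, in that order (R = Rz(yaw) Ry(pitch) Rx(roll)).
In Python, from station import status, optics, hand_in, bot gives the robot as it stands.
- The arm moves only by the tool apply_moves, never from a script. Its argument "commands" is a list that holds one entry, the list of rows, each a list of 7 numbers: the opening, from 0 (shut) to 1 (fully open), then the shift along the tool's x, y, z in units of 50 mm (1.0 is 50 mm), then the turn, a rotation vector about the tool's x, y, z in units of 6 degrees (1.0 is 6 degrees). A call has 1 to 8 rows; each row is the pose to reach, as a shift and turn from the pose commanded when the call began, along the tool's axes at that moment; what a row does not reach only later rows make up. A row lasts 1/10 s, in which the tool goes at most 50 mm and 8.59 degrees, less where a joint would pass 70% of its speed; a pose out of reach is approached as far as the arm can. A call with a gripper value outside its range is refused whole. The fingers move at their own pace and stop on an object; the grip force is fixed at half the most. Time passes only in rows, so rows that repeat a pose let the fingers close. It gives the time, the measured TCP pose, the force, the opening and the grip force at its end, in the units of the state.
- status.state(): the state, without advancing time (a new reading comes with each control period).
- optics.read_camera(name): name is "scene" or "top" or "wrist"; returns (picture, depth): 420x560x3 uint8, red, green, blue; 420x560 float32, m along the optical axis (not along the pixel's ray), 0 where there is no reading.
- optics.get_calibration(name): a dict with "fx", "fy", "cx", "cy" (pixels), "pose" (4x4, takes a point from camera to world coordinates); the wrist camera has in their place "T_tool_cam" (4x4, takes a point from camera to tool coordinates, whose origin is the TCP and whose axes are the flange's). Camera axes: x right, y down, z forward; pixel columns grow to the right and rows downward; lengths in m; the calibration is good to about 2 mm. A picture is of the moment at which its call begins: read the wrist's pose just before it. get_calibration takes no time and is no camera call.
- hand_in(): hands the job in; it is judged then, once.
The state is a dict: "time": time; "joint_positions": joint angles; "joint_vel": joint speeds; "joint_efforts": joint torques, N m; "eef_pos": TCP position; "eef_rot": TCP orientation; "contact_force": force on the tool from outside, world axes, zero at the start; "wrist_torque": the same for the moment, N m; "width": finger opening in m; "finger_force": force on a finger pad.
Only numpy, scipy, OpenCV 4.12 (cv2) and the standard library are available. Lean on these libraries where they do the work, as an engineer would, in place of code of your own. Each camera call takes 0.05 s, during which the arm holds its last target. There are 200 camera calls.

### The job

The oak picture ledge is about to go up on the wall between the two photographs. Stand the yellow spirit level on the ledge's shelf, about half-way along and flush against the inside of the low front lip along its whole length, and let go of it; then take the ledge by the middle of its back rail, lift it about 10 cm off its two battens with the level riding on it, never letting it tip, and finish while still holding it up there, steady and level. Leave the other things on the table where they are.

Things in the scene. Friction and masses are not known exactly. Their poses are not given: they have to be found in the camera images.
- ledge_rail (a point): Where to hold the loose oak ledge: middle of its upright back rail (12 mm thick, 70 mm tall from the underside), 15 mm below its top edge, 55 mm above the underside. The ledge, about 0.45 kg, is 360 mm long (its y) and 86 mm deep; its x points from rail to front lip, roughly away from the robot; z up. Its weight, with the level, lies about 33 mm in front of this grip: 40 to 80 N holds it firmly.
- ledge_lip (a point): Foot of the ledge's front lip: half-way along, on the lip's inner face, level with the shelf's upper side; 72 mm in front of the rail point and 45 mm below it. Axes as the ledge's. The lip is 8 mm thick and stands 14 mm above the shelf; 66 mm clear between rail and lip; shelf 10 mm thick.
- level_mid (a point): Centre of the yellow spirit level with black ends: 200 mm long (its x), 22 mm wide (y), 45 mm tall (z, up), about 0.14 kg; the last 15 mm at each end are 32 mm tall. It starts upright on the table, left or right of the ledge. Both faces and ends are alike. Standing on the shelf flush to the lip, this point is 11 mm behind the lip's inner face and 22.5 mm above the shelf.
- level_end_a (a point): The level's end on its +x side, at the middle of its width and 22.5 mm above its foot, 100 mm from its centre.
- level_end_b (a point): The level's other end (-x side), likewise.
- battens: The two fixed wooden battens with rubber tops that carry the ledge: each 150 mm long along x, 36 mm wide, 30 mm tall, standing 120 mm either side of this origin along y. The origin is midway between them on the table. The ledge lies loose on them, underside 30 mm above the table, and slides if pushed with more than 2 to 4 N.
- screwdriver: Bystander: red-handled screwdriver, 200 mm long, about 26 mm thick, lying along its x on the other side of the ledge from the level. Origin under its middle.
- monitor: Bystander: white blood-pressure monitor, 100 x 135 mm, 75 mm tall, in the middle of the far row. Origin under its middle.
- cup: Bystander: blue ceramic espresso cup with a handle, 62 mm across, 55 mm tall, in the far row. Origin under its middle.
- pill_jar: Bystander: amber glass pill jar with a white cap, 52 mm across, 80 mm tall, in the far row. Origin under its middle.
- thermometer: Bystander: silver thermometer in a hard clear sleeve, 135 x 28 x 16 mm, lying in the far row. Origin under its middle.
- tape: Bystander: orange tape measure, 62 x 34 mm, 60 mm tall, in the far row. Origin under its middle.
Things that resemble listed ones, but are neither listed nor needed, are in the scene too. Of the things that look like the part that bears level_mid, the middle-sized one is meant.

How it is judged:
On the way:
1. the level stands on the shelf of the ledge, flush to the front lip, let go of, with the ledge still on its battens (x of level_end_a in the frame of ledge_lip between -0.014 and -0.008 m and z of each of level_end_a, level_end_b in the frame of ledge_lip below 0.028 m and x of level_end_b in the frame of ledge_lip between -0.014 and -0.008 m and y of level_mid in the frame of ledge_lip between -0.045 and 0.045 m and z of level_mid in the frame of ledge_lip above 0.016 m and angle between level_mid's own z axis and vertical below 0.1 rad and contact force between level and the fingers below 0.1 N and height (world z) of ledge_rail below 0.091 m and linear speed of level below 0.02 m/s), for 0.2 s.
At the end, for the whole second after the job is handed in: The ledge is held 70 to 150 mm above where it lay, off its battens, tilted under 3 degrees and still (under 20 mm/s, 0.1 rad/s); the level stands on its shelf within 45 mm of half-way along, neither end more than 4 mm from the lip (3 mm when let go) (x of level_end_a in the frame of ledge_lip between -0.015 and -0.008 m and z of each of level_end_a, level_end_b in the frame of ledge_lip below 0.028 m and x of level_end_b in the frame of ledge_lip between -0.015 and -0.008 m and y of level_mid in the frame of ledge_lip between -0.045 and 0.045 m and z of level_mid in the frame of ledge_lip above 0.016 m and angle between level_mid's own z axis and vertical below 0.1 rad and height (world z) of ledge_rail between 0.155 and 0.235 m and angle between ledge_rail's own z axis and vertical below 0.052 rad and contact force between the fingers and ledge above 2 N and contact force between ledge and battens below 0.05 N and linear speed of ledge below 0.02 m/s and angular speed of ledge below 0.1 rad/s); the arm keeps its last pose, push and grip.
It fails at once if the ledge is tipped by more than 12 degrees (angle between ledge_rail's own z axis and vertical above 0.21 rad).
It fails at once if another thing on the table is shifted by more than 25 mm or tipped (distance of any of screwdriver, monitor, cup, pill_jar, thermometer, tape from where it was at the start of the episode above 0.025 m or angle between any of monitor, cup, pill_jar, thermometer, tape's own z axis and vertical above 0.4 rad).
It also fails if it takes over 58 s, if anything falls off the work surface, if the arm or the gripper's body presses on something with over 40 N, if the wrist force passes 120 N, or if a joint passes its speed limit or range.

## Working session

There is one attempt and no reset: what is moved stays moved. The work goes in short steps, Python scripts to look and compute and a tool call to move; the robot and the scene stay as the last step left them, time stands still between calls to the robot, and variables do not carry over. Pictures are saved under pics/ and viewed, at most 10 in all, crops included, and the job is handed in when it is done.

Besides the shell and the picture viewer there is one more tool, called after "Emit:" as name(argument=value, ...) on one line, values as JSON. apply_moves: Moves the arm, as the interface text tells. Its arguments: {"type":"object","properties":{"commands":{"type":"array","items":{"type":"array","items":{"type":"array","items":{"type":"number"}}}}},"required":["commands"]}

```bash
mkdir -p pics; ls
python3 - <<'E'
from station import status, optics, bot
import cv2, numpy as np
s=status.state(); print(s['time'],s['eef_pos'],s['eef_rot'],s['width'],bot.hold_point_z)
for n in ['scene','top']:
    p,d=optics.read_camera(n); cv2.imwrite(f'pics/{n}0.png',p[:,:,::-1]); np.save(f'pics/{n}0.npy',d)
    print(n,optics.get_calibration(n))
print(optics.get_calibration('wrist'))
E
```

```text
pics
0.0 [ 0.15699022 -0.65628124  0.23053514] [-3.14038337e+00 -3.43605144e-05  2.34806927e-01] 0.08536659508612368 0.0187
scene {'fx': 480.9962209627959, 'fy': 480.9962209627959, 'cx': 286.1318713363875, 'cy': 215.84761040875836, 'pose': array([[-0.06827262,  0.55829331, -0.82682975,  1.50937333],
       [ 0.997383  ,  0.05795758, -0.04322125,  0.05713806],
       [ 0.02379092, -0.82761676, -0.56078917,  0.77991368],
       [ 0.        ,  0.        ,  0.        ,  1.        ]])}
top {'fx': 532.0283890656104, 'fy': 532.0283890656104, 'cx': 277.6856865542823, 'cy': 203.12037713203546, 'pose': array([[-0.00874824, -0.98625263,  0.16501279,  0.22532038],
       [-0.99994439,  0.00959997,  0.00436478,  0.01558622],
       [-0.00588889, -0.16496543, -0.98628177,  1.52596037],
       [ 0.        ,  0.        ,  0.        ,  1.        ]])}
{'fx': 331.339129044356, 'fy': 331.339129044356, 'cx': 279.90983335450454, 'cy': 205.77506071911736, 'T_tool_cam': array([[-2.02427760e-04, -9.55254465e-01, -2.95785169e-01,
         7.45505980e-02],
       [ 9.99999670e-01, -4.26192706e-04,  6.92038727e-04,
         9.71581482e-04],
       [-7.87134566e-04, -2.95784932e-01,  9.55254236e-01,
        -1.42403270e-01],
       [ 0.00000000e+00,  0.00000000e+00,  0.00000000e+00,
         1.00000000e+00]])}
```

View pics/scene0.png

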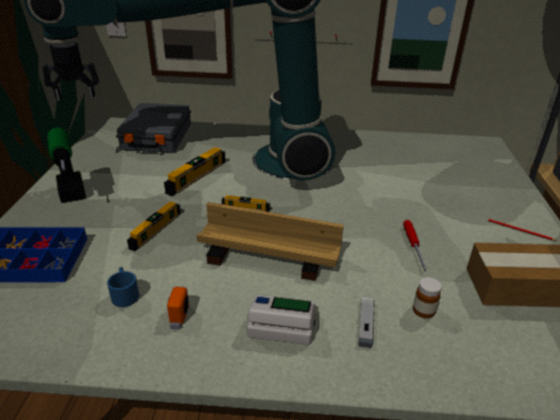

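View pics/top0.png

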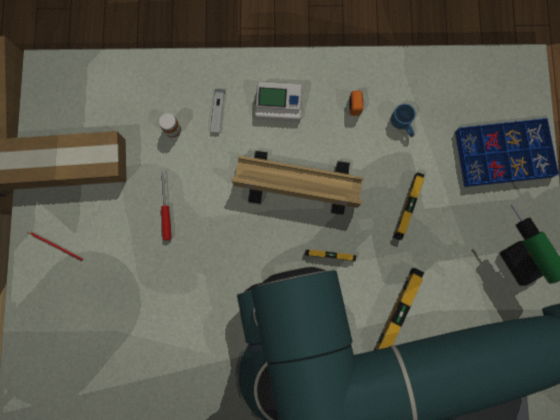

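The top view shows three yellow levels: small (330,255), medium (408,205) and large (400,310, partly under the arm). The ledge is at (298,182) and the rail side faces the robot. The one at (408,205) should be the middle-sized level, so I'll measure all three and confirm with a crop.

```bash
cat > h.py <<'E'
import numpy as np, cv2
from station import status, optics, bot
from scipy.spatial.transform import Rotation as Rn
def campose(n,s=None):
    c=optics.get_calibration(n)
    if n!='wrist': return c,c['pose']
    T=np.eye(4);T[:3,:3]=Rn.from_euler('xyz',s['eef_rot']).as_matrix();T[:3,3]=s['eef_pos']
    return c,T@c['T_tool_cam']
def cloud(d,c,P):
    v,u=np.mgrid[:d.shape[0],:d.shape[1]]
    X=np.stack([(u-c['cx'])/c['fx']*d,(v-c['cy'])/c['fy']*d,d],-1)
    return X@P[:3,:3].T+P[:3,3]
def rayz(uv,z,c,P):
    uv=np.atleast_2d(uv).astype(float)
    r=np.stack([(uv[:,0]-c['cx'])/c['fx'],(uv[:,1]-c['cy'])/c['fy'],np.ones(len(uv))],-1)@P[:3,:3].T
    return P[:3,3]+r*((z-P[2,3])/r[:,2])[:,None]
E
python3 - <<'E'
from h import *
img=cv2.imread('pics/top0.png'); d=np.load('pics/top0.npy'); c,P=campose('top')
X=cloud(d,c,P); hsv=cv2.cvtColor(img,cv2.COLOR_BGR2HSV)
m=((hsv[...,0]>17)&(hsv[...,0]<30)&(hsv[...,1]>170)&(hsv[...,2]>90)).astype(np.uint8)
m=cv2.morphologyEx(m,cv2.MORPH_CLOSE,np.ones((13,13)))
n,l,st,ce=cv2.connectedComponentsWithStats(m)
for i in range(1,n):
    if st[i,4]<80: continue
    uv=np.argwhere(l==i)[:,::-1]
    w=rayz(uv,.045,c,P)[:,:2]
    r=cv2.minAreaRect((w*1000).astype(np.float32)); print('yellow',ce[i].round(),st[i],r, X[l==i][:,2].max())
# objects above table near: height components
Z=X[...,2]; 
for nm,(u0,u1,v0,v1) in {'ledge':(215,380,140,225),'lev':(385,435,160,250)}.items():
    A=X[v0:v1,u0:u1].reshape(-1,3); print(nm,'table z',np.median(A[:,2]),'hist',np.histogram(A[:,2],bins=np.arange(-.005,.12,.005))[0])
cv2.imwrite('pics/crop1.png',cv2.resize(img[130:370,290:450],None,fx=2.5,fy=2.5,interpolation=2))
E
```

```text
yellow [416. 186.] [411 176  12  22 153] ((517.6942138671875, -371.2944030761719), (20.390544891357422, 62.03599166870117), 69.27204132080078) 0.05422300211209907
yellow [404. 222.] [398 211  13  22 155] ((416.5973205566406, -332.4501037597656), (19.29320526123047, 61.70277786254883), 69.27210235595703) 1.5259603654118543
yellow [331. 255.] [309 250  44  10 175] ((326.438232421875, -123.03414916992188), (120.43571472167969, 13.464786529541016), 82.75809478759766) 1.5259603654118543
yellow [411. 290.] [401 274  21  32 309] ((229.12393188476562, -342.2095947265625), (26.965173721313477, 84.00348663330078), 62.95545196533203) 1.5259603654118543
yellow [390. 335.] [380 322  20  27 262] ((103.75131225585938, -277.1910400390625), (28.615678787231445, 76.83272552490234), 63.044620513916016) 0.07049159172988273
ledge table z 0.0029003026894480755 hist [3530 4515  948   44   12   33  209  365  977 1234  310  235  205   54
   32   45   45   38   48   58  232  315   48    1]
lev table z 0.0015551782751596077 hist [1376 1821  394   34   22   24   37   64   45  179  237   63    1    0
    0    0    0    0    0    0    0    0    0    0]
```

View pics/crop1.png

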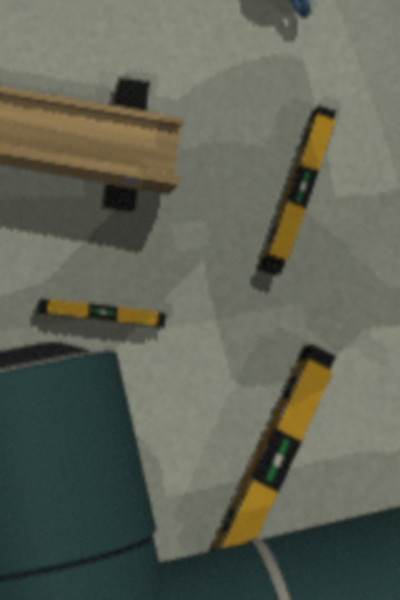

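The crop confirms that the level at top-view (408,205) is the middle-sized one, larger than the one at (330,255) and smaller than the one at (400,310). Its ends are at about (418,176) and (400,236). Next is a coarse ledge pose and the move to look with the wrist camera.

```bash
cat >> h.py <<'E'
def go(pos,yaw,s=None,base=None):
    "shift/turn in move units from the current pose to pos, tool down, x axis at yaw (mod pi)"
    s=s or status.state(); R=Rn.from_euler('xyz',s['eef_rot'])
    y0=s['eef_rot'][2]; yaw=y0+(yaw-y0+np.pi/2)%np.pi-np.pi/2
    t=R.inv().apply(np.array(pos)-s['eef_pos'])/.05
    w=(R.inv()*Rn.from_euler('xyz',[np.pi,0,yaw])).as_rotvec()/np.radians(6)
    print('shift',t.round(3),'turn',w.round(3),'yaw',round(yaw,4))
E
python3 - <<'E'
from h import *
img=cv2.imread('pics/top0.png'); d=np.load('pics/top0.npy'); c,P=campose('top'); X=cloud(d,c,P)
box=np.zeros(d.shape,bool); box[140:225,215:380]=1
for nm,a,b,z in [('rail',.088,.11,.1),('all',.03,.11,.05)]:
    m=box&(X[...,2]>a)&(X[...,2]<b); 
    w=X[m][:,:2] 
    r=cv2.minAreaRect((w*1000).astype(np.float32)); print(nm,m.sum(),r,cv2.fitLine(w.astype(np.float32),cv2.DIST_HUBER,0,.01,.01).ravel())
s=status.state(); go([.42,-.335,.25],-.366); go([.42,-.335,.25],-.366+np.pi/2)
E
```

```text
rail 670 ((498.4757080078125, -27.975936889648438), (359.02581787109375, 15.101706504821777), 79.37407684326172) [ 0.18735512  0.98229223  0.49893764 -0.02021591]
all 4241 ((537.8703002929688, -34.98585510253906), (361.8323669433594, 150.8468017578125), 81.86660766601562) [ 0.19689268  0.98042506  0.536694   -0.02977027]
shift [ 6.611 -5.027 -0.382] turn [-1.000e-02  2.000e-03  5.737e+00] yaw -0.366
shift [ 6.611 -5.027 -0.382] turn [-9.000e-03 -5.000e-03 -9.263e+00] yaw 1.2048
```

Emit:
apply_moves(commands=[[[1,7.45,-4.47,-0.4,0,0,5.74],[1,7.45,-4.47,-0.4,0,0,5.74],[1,7.45,-4.47,-0.4,0,0,5.74],[1,7.45,-4.47,-0.4,0,0,5.74],[1,7.45,-4.47,-0.4,0,0,5.74],[1,7.45,-4.47,-0.4,0,0,5.74],[1,7.45,-4.47,-0.4,0,0,5.74],[1,7.45,-4.47,-0.4,0,0,5.74]]])

```text
time: 0.9
eef_pos: [0.4415, -0.377, 0.2496]
eef_rot: [-3.142, 0.0, -0.366]
contact_force: [-0.4, -0.5, -0.0]
width: 0.0851
finger_force: 0.0
```

Run:
```python
from h import *
optics.read_camera('wrist')
s=status.state(); p,d=optics.read_camera('wrist'); print(s['eef_pos'],s['eef_rot'],np.abs(s['joint_vel']).max())
img=p[:,:,::-1].copy(); cv2.imwrite('pics/w1.png',img); np.save('pics/w1.npy',d)
c,P=campose('wrist',s); X=cloud(d,c,P); hsv=cv2.cvtColor(img,cv2.COLOR_BGR2HSV)
print('table',np.median(X[...,2][np.abs(X[...,2])<.01]))
m=((hsv[...,0]>17)&(hsv[...,0]<32)&(hsv[...,1]>150)&(hsv[...,2]>60)).astype(np.uint8)
n,l,st,ce=cv2.connectedComponentsWithStats(m)
for i in range(1,n):
    if st[i,4]<150: continue
    uv=np.argwhere(l==i)[:,::-1]; w=rayz(uv,.045,c,P)[:,:2]
    r=cv2.minAreaRect((w*1000).astype(np.float32)); print(ce[i].round(),st[i,4],r,np.median(X[l==i][:,2]))
m=(X[...,2]>.028)&(X[...,2]<.052)&(np.hypot(X[...,0]-.467,X[...,1]+.352)<.12)
print('depth',m.sum(),cv2.minAreaRect((X[m][:,:2]*1000).astype(np.float32)))
```

```text
[ 0.44572504 -0.37268279  0.2499263 ] [-3.13934255e+00 -1.17861036e-03 -3.63090079e-01] 0.15174342371142974
table -0.00036381027916837505
[255. 113.] 1329 ((514.5159301757812, -373.2749328613281), (20.733211517333984, 62.67180252075195), 67.4934310913086) 0.04466860362652586
[256. 214.] 998 ((414.5455017089844, -334.36944580078125), (20.513160705566406, 61.944461822509766), 69.03488159179688) 0.04453032401006249
[319. 341.] 1254 ((235.301513671875, -346.5718994140625), (34.56333541870117, 91.05585479736328), 67.96161651611328) 0.05956067215579813
depth 3902 ((465.4642333984375, -352.72906494140625), (23.218231201171875, 198.6625518798828), 68.75894927978516)
```

View pics/w1.png

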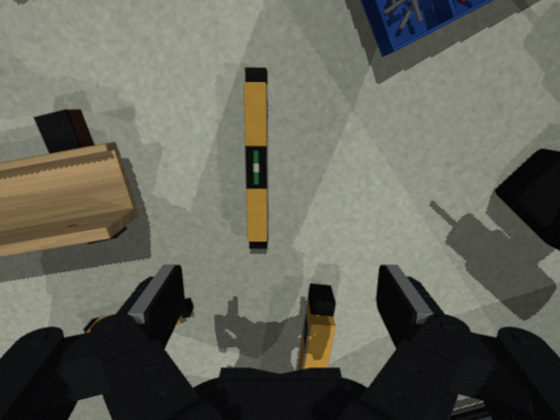

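The wrist view shows the meant level upright at (256,160), spanning rows 68 to 252. The ledge's right end is at (115,200) and the large level is at (318,320).

Run:
```python
from h import *
print(status.state()['eef_pos'])
go([.4650,-.3533,.1],-.371);go([.4650,-.3533,.017],-.371)
```

```text
[ 0.44374272 -0.37499052  0.24968769]
shift [ 0.243 -0.553  2.994] turn [-0.01  -0.005  0.091] yaw -0.371
shift [ 0.242 -0.551  4.654] turn [-0.01  -0.005  0.091] yaw -0.371
```

Emit:
apply_moves(commands=[[[1,0,0,0,0,0,0]]])

```text
time: 1.1
eef_pos: [0.4411, -0.3779, 0.2494]
eef_rot: [3.142, 0.0, -0.364]
contact_force: [-0.2, -0.8, -0.2]
width: 0.0852
finger_force: 0.0
```

Run:
```python
from h import *
s=status.state();print(s['eef_pos'],s['joint_vel'])
go([.4650,-.3533,.1],-.371);go([.4650,-.3533,.017],-.371)
```

```text
[ 0.44112137 -0.37791709  0.24935238] [-0.0447224   0.00171661  0.00176926 -0.00189556 -0.00104017 -0.00841902]
shift [ 0.272 -0.63   2.987] turn [0.    0.004 0.066] yaw -0.371
shift [ 0.273 -0.63   4.647] turn [0.    0.004 0.066] yaw -0.371
```

Emit:
apply_moves(commands=[[[1,0.27,-0.63,0.8,0,0,0.07],[1,0.27,-0.63,1.6,0,0,0.07],[1,0.27,-0.63,2.4,0,0,0.07],[1,0.27,-0.63,3.0,0,0,0.07],[1,0.27,-0.63,3.5,0,0,0.07],[1,0.27,-0.63,4.0,0,0,0.07],[1,0.27,-0.63,4.4,0,0,0.07],[1,0.27,-0.63,4.65,0,0,0.07]]])

```text
time: 1.9
eef_pos: [0.4629, -0.3548, 0.0151]
eef_rot: [-3.141, 0.002, -0.375]
contact_force: [-0.0, -0.5, -0.2]
width: 0.085
finger_force: 0.0
```

Emit:
apply_moves(commands=[[[1,0,0,0,0,0,0],[1,0,0,0,0,0,0],[0,0,0,0,0,0,0],[0,0,0,0,0,0,0],[0,0,0,0,0,0,0],[0,0,0,0,0,0,0],[0,0,0,0,0,0,0],[0,0,0,0,0,0,0]]])

```text
time: 2.7
eef_pos: [0.4646, -0.3543, 0.0175]
eef_rot: [3.141, -0.001, -0.374]
contact_force: [-0.1, 1.1, 4.5]
width: 0.0212
finger_force: 60.6
```

Gripped (21 mm, 60 N). Lifting and moving to view the ledge.

Emit:
apply_moves(commands=[[[0,0,0,-0.6,0,0,0],[0,0,0,-1.4,0,0,0],[0,0,0,-2.2,0,0,0],[0,-0.4,-0.7,-3.0,0,0,0],[0,-1.0,-1.6,-3.8,0,0,0],[0,-1.5,-2.5,-4.6,0,0,0],[0,-2.0,-3.4,-5.1,0,0,0],[0,-2.5,-4.3,-5.25,0,0,0]]])

```text
time: 3.5
eef_pos: [0.432, -0.1504, 0.2665]
eef_rot: [3.142, -0.002, -0.375]
contact_force: [1.4, 1.0, -2.2]
width: 0.021
finger_force: 59.6
```

Emit:
apply_moves(commands=[[[0,-0.3,-0.5,0,0,0,-1.4],[0,-0.48,-0.85,0,0,0,-2.8],[0,-0.48,-0.85,0,0,0,-4.2],[0,-0.48,-0.85,0,0,0,-5.6],[0,-0.48,-0.85,0,0,0,-7],[0,-0.48,-0.85,0,0,0,-8.4],[0,-0.48,-0.85,0,0,0,-9.8],[0,-0.48,-0.85,0,0,0,-11.2]]])

```text
time: 4.3
eef_pos: [0.4255, -0.1031, 0.2644]
eef_rot: [-3.141, 0.0, 0.805]
contact_force: [0.4, -0.8, -1.4]
width: 0.0211
finger_force: 59.6
```

Emit:
apply_moves(commands=[[[0,0,0,0,0,0,-1.4],[0,0,0,0,0,0,-2.8],[0,0,0,0,0,0,-4.2],[0,0,0,0,0,0,-5.56],[0,0,0,0,0,0,-5.56],[0,0,0,0,0,0,-5.56],[0,0,0,0,0,0,-5.56],[0,0,0,0,0,0,-5.56]]])

```text
time: 5.1
eef_pos: [0.4256, -0.1032, 0.2647]
eef_rot: [-3.142, 0.0, 1.379]
contact_force: [1.1, 0.1, -2.2]
width: 0.0211
finger_force: 59.6
```

Run:
```python
from h import *
s=status.state(); p,d=optics.read_camera('wrist'); print(s['eef_pos'],s['eef_rot'],np.abs(s['joint_vel']).max(),s['width'],s['finger_force'])
img=p[:,:,::-1].copy(); cv2.imwrite('pics/w2.png',img); np.savez('pics/w2.npz',d=d,pos=s['eef_pos'],rot=s['eef_rot'])
```

```text
[ 0.42560695 -0.10321527  0.26472255] [-3.14153934e+00  7.03938494e-06  1.37932234e+00] 0.010756485191089482 0.02107722464457995 59.63825762271881
```

View pics/w2.png

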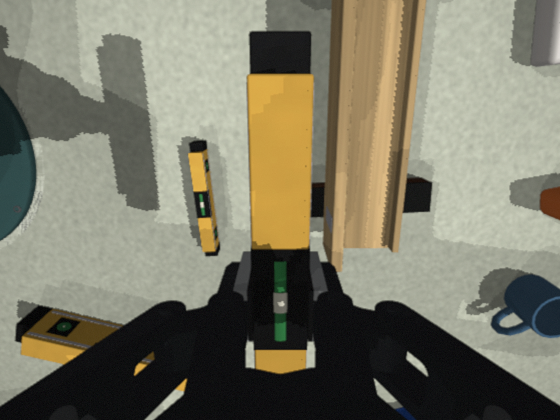

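The level is held straight along the tool's x (columns 250 to 312). The ledge's rail is at columns 330 to 345, its lip at about 400 to 415, and its near end at rows 248 to 270.

```bash
cat > led.py <<'E'
from h import *
def analyse(img,d,s,zlev=None):
    c,P=campose('wrist',s); X=cloud(d,c,P); th=s['eef_rot'][2]
    a=-.188
    print('table',np.median(X[...,2][(np.abs(X[...,2])<.01)&(d>0)]))
    box=(np.hypot(X[...,0]-.53,X[...,1]+.03)<.23)&(d>0)
    for it in range(3):
        ex=np.array([np.cos(a),np.sin(a)]); ey=np.array([-ex[1],ex[0]])
        U=X[...,:2]@ex; V=X[...,:2]@ey; Z=X[...,2]
        m=box&(Z>.094)&(Z<.106)
        f=np.polyfit(V[m],U[m],1); a-=np.arctan(f[0])
    ex=np.array([np.cos(a),np.sin(a)]); ey=np.array([-ex[1],ex[0]]);U=X[...,:2]@ex; V=X[...,:2]@ey
    q=lambda v:np.percentile(v,[1,10,50,90,99]).round(4)
    print('yaw',a,'rail U',q(U[m]),'V',q(V[m]),'Z',np.median(Z[m]))
    ur=np.median(U[m]); vend=V[m].min()
    ml=box&(Z>.049)&(Z<.06)&(U>ur+.06)&(U<ur+.1); f=np.polyfit(V[ml],U[ml],1)
    print('lip U',q(U[ml]),'V',q(V[ml]),'slope',f[0],'Z',np.median(Z[ml]))
    ms=box&(Z>.03)&(Z<.045)&(U>ur+.015)&(U<ur+.06);print('shelf Z',q(Z[ms]),'V',q(V[ms]))
    if zlev:
        mv=(np.abs(Z-zlev)<.008)&(d>0); w=X[mv][:,:2]
        print('level',mv.sum(),cv2.minAreaRect((w*1000).astype(np.float32)),'z',np.median(Z[mv]))
    return a,ex,ey,U,V,Z,X
E
python3 - <<'E'
from led import *
z=np.load('pics/w2.npz'); s=dict(eef_pos=z['pos'],eef_rot=z['rot'])
img=cv2.imread('pics/w2.png')
a,ex,ey,U,V,Z,X=analyse(img,z['d'],s,z['pos'][2]-.017+.045)
print('tcp U,V',z['pos'][:2]@ex,z['pos'][:2]@ey)
E
```

```text
table -0.00023395105039814013
yaw -0.18736743982095877 rail U [0.4882 0.4888 0.4938 0.4988 0.5001] V [-0.1081 -0.0772  0.0311  0.1143  0.1306] Z 0.0996716312190391
lip U [0.5659 0.5664 0.5692 0.5729 0.574 ] V [-0.1105 -0.0795  0.0356  0.1245  0.1421] slope 0.0004805631557819403 Z 0.053571261252447294
shelf Z [0.038  0.0388 0.0398 0.0408 0.0416] V [-0.1117 -0.08    0.0372  0.1281  0.1458]
level 18960 ((426.3519287109375, -80.30866241455078), (122.20578002929688, 47.73374938964844), 88.68537139892578) z 0.2921181602714926
tcp U,V 0.43738420617950013 -0.022129686966341506
```

Emit:
apply_moves(commands=[[[0,0.6,0.8,0.3,0,0,-0.04],[0,1.2,1.6,0.8,0,0,-0.04],[0,1.76,2.23,1.3,0,0,-0.04],[0,1.76,2.23,1.8,0,0,-0.04],[0,1.76,2.23,2.3,0,0,-0.04],[0,1.76,2.23,2.7,0,0,-0.04],[0,1.76,2.23,3.0,0,0,-0.04],[0,1.76,2.23,3.0,0,0,-0.04]]])

```text
time: 5.95
eef_pos: [0.5509, -0.0377, 0.1128]
eef_rot: [-3.139, 0.0, 1.385]
contact_force: [0.4, 0.1, -1.4]
width: 0.021
finger_force: 59.9
```

Run:
```python
from led import *
s=status.state(); p,d=optics.read_camera('wrist'); print(s['eef_pos'],s['eef_rot'],np.abs(s['joint_vel']).max(),s['contact_force'],s['width'])
img=p[:,:,::-1].copy(); cv2.imwrite('pics/w3.png',img); np.savez('pics/w3.npz',d=d,pos=s['eef_pos'],rot=s['eef_rot'])
a,ex,ey,U,V,Z,X=analyse(img,d,s)
hsv=cv2.cvtColor(img,cv2.COLOR_BGR2HSV); z0=s['eef_pos'][2]+.0274
m=(hsv[...,0]>17)&(hsv[...,0]<30)&(hsv[...,1]>150)&(np.abs(Z-z0)<.006)
f=np.polyfit(V[m],U[m],1); print('lev U',np.percentile(U[m],[1,50,99]),'slope',f,'V',V[m].min(),V[m].max(),np.median(Z[m]))
print('tcp U,V',s['eef_pos'][:2]@ex,s['eef_pos'][:2]@ey)
go(list(.549*ex+.066*ey)+[.0635],a+np.pi/2,s)
```

```text
[ 0.55086499 -0.03768318  0.11279928] [-3.13865964e+00  1.77246641e-04  1.38506714e+00] 0.03960605293248375 [ 0.418193    0.10491737 -1.41226717] 0.021013614601689854
table -0.00019468173823158907
yaw -0.18819975388361274 rail U [0.4888 0.4902 0.4955 0.5001 0.5006] V [0.0353 0.0559 0.1228 0.171  0.18  ] Z 0.09956231163811449
lip U [0.5663 0.5672 0.5702 0.5733 0.5742] V [-0.0446  0.0554  0.1299  0.1822  0.1921] slope -0.0012267104021259796 Z 0.0536757993737456
shelf Z [0.0382 0.0389 0.0398 0.0406 0.0413] V [-0.0518  0.0568  0.1473  0.1912  0.1961]
lev U [0.53713057 0.547615   0.55809842] slope [-0.00257672  0.54790861] V 0.029223314363468277 0.14947365937602328 0.14001107513269823
tcp U,V 0.5481883367570342 0.06604394425526557
shift [-0.001  0.019  0.986] turn [-0.028  0.002  0.024] yaw 1.3826
```

View pics/w3.png

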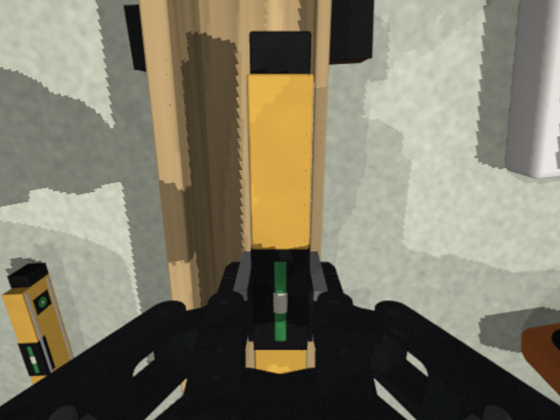

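The level hangs parallel to the lip (slope about 0.003) with its front face about 8 mm behind the lip. I'll lower it now.

Emit:
apply_moves(commands=[[[0,0,0.02,0.2,0,0,0.02],[0,0,0.02,0.45,0,0,0.02],[0,0,0.02,0.7,0,0,0.02],[0,0,0.02,0.85,0,0,0.02],[0,0,0.02,0.95,0,0,0.02],[0,0,0.02,0.98,0,0,0.02],[0,0,0.02,0.98,0,0,0.02],[0,0,0.02,0.98,0,0,0.02]]])

```text
time: 6.8
eef_pos: [0.5529, -0.038, 0.0662]
eef_rot: [3.141, -0.0, 1.384]
contact_force: [-0.3, -0.2, -2.4]
width: 0.021
finger_force: 59.9
```

Emit:
apply_moves(commands=[[[0,0,0,0.03,0,0,0],[0,0,0,0.06,0,0,0],[0,0,0,0.06,0,0,0],[0,0,0,0.06,0,0,0],[0,0,0,0.06,0,0,0]]])

```text
time: 7.3
eef_pos: [0.5527, -0.0379, 0.0628]
eef_rot: [3.142, -0.0, 1.384]
contact_force: [0.4, -0.8, -1.8]
width: 0.0209
finger_force: 59.9
```

Emit:
apply_moves(commands=[[[0,0,0,0.03,0,0,0],[0,0,0,0.06,0,0,0],[0,0,0,0.06,0,0,0],[0,0,0,0.06,0,0,0]]])

```text
time: 7.7
eef_pos: [0.5526, -0.0379, 0.0597]
eef_rot: [-3.141, 0.0, 1.384]
contact_force: [0.2, 0.8, -1.8]
width: 0.0209
finger_force: 59.9
```

Emit:
apply_moves(commands=[[[0,0,0.02,0,0,0,0],[0,0,0.04,0,0,0,0],[0,0,0.06,0,0,0,0],[0,0,0.06,0,0,0,0],[0,0,0.06,0,0,0,0]]])

```text
time: 8.2
eef_pos: [0.5556, -0.0385, 0.0597]
eef_rot: [-3.142, 0.0, 1.384]
contact_force: [-1.2, -0.8, -2.1]
width: 0.021
finger_force: 59.9
```

Run:
```python
from led import *
s=status.state(); p,d=optics.read_camera('wrist'); print(s['eef_pos'],s['eef_rot'],np.abs(s['joint_vel']).max(),s['contact_force'],s['width'])
img=p[:,:,::-1].copy(); cv2.imwrite('pics/w4.png',img); np.savez('pics/w4.npz',d=d,pos=s['eef_pos'],rot=s['eef_rot'])
a,ex,ey,U,V,Z,X=analyse(img,d,s)
print('tcp U,V',s['eef_pos'][:2]@ex,s['eef_pos'][:2]@ey)
```

```text
[ 0.55563592 -0.03851792  0.05971725] [-3.14152972e+00  1.11609667e-05  1.38354510e+00] 0.0024965921681036726 [-1.16600835 -0.8208822  -2.12069027] 0.021029285720918733
table -0.00020920171261451515
yaw 0.16723183111194137 rail U [0.4818 0.4921 0.5108 0.5277 0.5677] V [-0.1403 -0.1192 -0.0616 -0.0233 -0.0162] Z 0.09949415993432972
lip U [0.5711 0.5741 0.5857 0.595  0.5987] V [-0.1057 -0.0923 -0.0602 -0.0357 -0.0306] slope 0.34664756556437676 Z 0.053644765106711484
shelf Z [0.0381 0.0389 0.0397 0.0406 0.0417] V [-0.1109 -0.082  -0.0366 -0.0141 -0.006 ]
tcp U,V 0.5414729746605766 -0.13046808280699343
```

Emit:
apply_moves(commands=[[[0,0,0.02,0,0,0,0],[0,0,0.04,0,0,0,0],[0,0,0.04,0,0,0,0],[0,0,0.04,0,0,0,0]]])

```text
time: 8.65
eef_pos: [0.5576, -0.0389, 0.0597]
eef_rot: [-3.142, -0.0, 1.384]
contact_force: [1.0, 0.2, -1.8]
width: 0.0212
finger_force: 59.9
```

Emit:
apply_moves(commands=[[[0,0,0.02,0,0,0,0],[0,0,0.04,0,0,0,0],[0,0,0.04,0,0,0,0],[0,0,0.04,0,0,0,0]]])

```text
time: 9.05
eef_pos: [0.5595, -0.0392, 0.0597]
eef_rot: [-3.142, -0.0, 1.384]
contact_force: [-1.5, -0.1, -1.3]
width: 0.0211
finger_force: 59.9
```

Emit:
apply_moves(commands=[[[0,0,0.02,0,0,0,0],[0,0,0.04,0,0,0,0],[0,0,0.04,0,0,0,0],[0,0,0.04,0,0,0,0]]])

```text
time: 9.45
eef_pos: [0.5616, -0.0396, 0.0598]
eef_rot: [3.141, 0.0, 1.384]
contact_force: [-0.9, 0.4, -1.7]
width: 0.0213
finger_force: 59.8
```

```bash
cat > lip.py <<'E'
from h import *
def lip(pth,ref=(.9824,-.1870)):
    s=status.state(); p,d=optics.read_camera('wrist'); img=p[:,:,::-1].copy(); cv2.imwrite(pth+'.png',img); np.savez(pth+'.npz',d=d,pos=s['eef_pos'],rot=s['eef_rot'])
    c,P=campose('wrist',s); X=cloud(d,c,P); ex=np.array(ref); ey=np.array([-ex[1],ex[0]]); U=X[...,:2]@ex;V=X[...,:2]@ey;Z=X[...,2]
    print(s['time'],s['eef_pos'],s['eef_rot'],s['contact_force'],s['width'],'tcp U,V',s['eef_pos'][:2]@ex,s['eef_pos'][:2]@ey)
    hsv=cv2.cvtColor(img,cv2.COLOR_BGR2HSV)
    for nm,m in [('lip',(Z>.049)&(Z<.059)&(U>.56)&(U<.6)&(V>.09)&(V<.25)),('rail',(Z>.094)&(Z<.106)&(U>.47)&(U<.515)&(V>.13)&(V<.25)),
                 ('lev',(hsv[...,0]>17)&(hsv[...,0]<30)&(hsv[...,1]>150)&(np.abs(Z-.0855)<.006)&(U>.53)&(U<.58))]:
        m&=d>0
        if m.sum()>30:
            f=np.polyfit(V[m],U[m],1); print(nm,m.sum(),'U',np.percentile(U[m]-f[0]*(V[m]-.066),[2,50,98]).round(4),'slope',f[0].round(4),'V',V[m].min().round(4),V[m].max().round(4),'Z',np.median(Z[m]).round(4))
E
python3 -c "
from lip import *
lip('pics/w5')"
```

```text
9.45 [ 0.56163415 -0.03964203  0.05976148] [3.14133771e+00 2.75460777e-05 1.38360673e+00] [-0.87441058  0.42303575 -1.74116733] 0.021330851363647218 tcp U,V 0.559162444991289 0.06608125493135955
lip 2704 U [0.5724 0.5762 0.5794] slope -0.0238 V 0.09 0.1795 Z 0.0537
rail 6887 U [0.492  0.4991 0.5038] slope 0.001 V 0.13 0.1682 Z 0.0995
lev 11762 U [0.5484 0.5586 0.5689] slope -0.0008 V 0.0289 0.1495 Z 0.087
```

```bash
python3 -c "
import cv2
a=cv2.imread('pics/w3.png');b=cv2.imread('pics/w5.png')[0:300,130:400]
cv2.imwrite('pics/w5c.png',cv2.resize(b,None,fx=2,fy=2,interpolation=2))"
```

```text
(no output)
```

View pics/w5c.png

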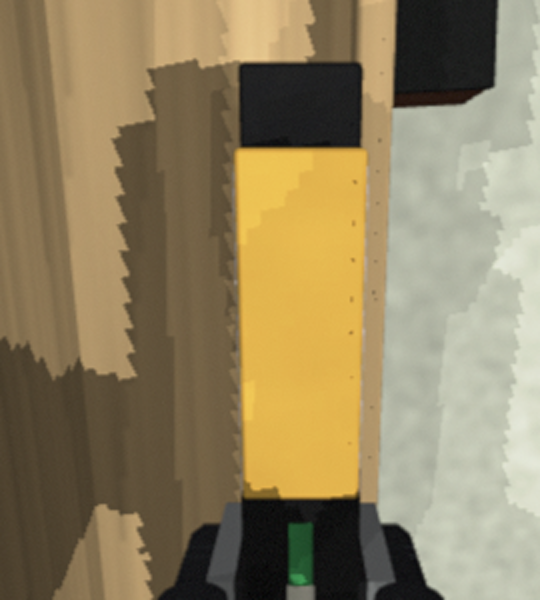

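The wrist crop shows the level parallel and touching the lip (lip strip at crop columns 362 to 390). The ledge has slid about 4 mm, so they are in contact. I'll set it down and open the gripper part-way.

Emit:
apply_moves(commands=[[[0,0,0.02,0.02,0,0,0],[0,0,0.02,0.035,0,0,0],[0,0,0.02,0.035,0,0,0],[0,0,0.02,0.035,0,0,0]]])

```text
time: 9.9
eef_pos: [0.5626, -0.0398, 0.058]
eef_rot: [3.141, 0.0, 1.384]
contact_force: [-0.1, 0.0, -0.9]
width: 0.0211
finger_force: 59.8
```

Emit:
apply_moves(commands=[[[0.3,0,0,0,0,0,0],[0.35,0,0,0,0,0,0],[0.4,0,0,0,0,0,0],[0.5,0,0,0,0,0,0],[0.5,0,0,0,0,0,0],[0.5,0,0,0,0,0,0]]])

```text
time: 10.5
eef_pos: [0.5625, -0.0398, 0.058]
eef_rot: [3.142, -0.0, 1.384]
contact_force: [-0.6, -0.3, -0.2]
width: 0.0428
finger_force: 0.0
```

```bash
python3 -c "
from lip import *
lip('pics/w6')"
```

```text
10.5 [ 0.56252336 -0.03980496  0.05804106] [ 3.14152291e+00 -7.76155786e-06  1.38358780e+00] [-0.57593236 -0.27121865 -0.22980857] 0.042764979789712734 tcp U,V 0.5600664723921109 0.06608747641652642
lip 2850 U [0.5732 0.5771 0.5803] slope -0.0233 V 0.09 0.1795 Z 0.0537
rail 7048 U [0.4929 0.5    0.5047] slope 0.0018 V 0.13 0.1679 Z 0.0995
lev 11732 U [0.5493 0.5595 0.5698] slope -0.0007 V 0.0284 0.1495 Z 0.0848
```

Emit:
apply_moves(commands=[[[0.5,0,0,-0.2,0,0,0],[0.5,0,0,-0.6,0,0,0],[0.5,0,0,-1.2,0,0,0],[0.5,0,-0.3,-1.8,0,0,0],[0.5,0,-0.8,-2.4,0,0,0],[0.5,0,-1.23,-2.7,0,0,0],[0.5,0,-1.23,-2.7,0,0,0],[0.5,0,-1.23,-2.7,0,0,0]]])

```text
time: 11.35
eef_pos: [0.5022, -0.0284, 0.1938]
eef_rot: [3.14, -0.0, 1.384]
contact_force: [1.0, -0.2, 0.1]
width: 0.0423
finger_force: 0.0
```

Emit:
apply_moves(commands=[[[0.5,0,0,0,0,0,0],[0.5,0,0,0,0,0,0],[0.5,0,0,0,0,0,0]]])

```text
time: 11.65
eef_pos: [0.5022, -0.0284, 0.1922]
eef_rot: [-3.14, 0.0, 1.384]
contact_force: [-0.2, -0.4, 0.2]
width: 0.0426
finger_force: 0.0
```

Run:
```python
from led import *
s=status.state(); p,d=optics.read_camera('wrist'); print(s['eef_pos'],s['eef_rot'])
img=p[:,:,::-1].copy(); cv2.imwrite('pics/w7.png',img)
c,P=campose('wrist',s); X=cloud(d,c,P)
a,ex,ey,U,V,Z,X=analyse(img,d,s)
m=(d>0)&(np.abs(Z-.085)<.004)&(U>.53)&(U<.585)&(V>-.05)&(V<.2)
f=np.polyfit(V[m],U[m],1); print('lev',m.sum(),'U',np.percentile(U[m],[1,50,99]).round(4),'slope',f[0].round(4),'V',np.percentile(V[m],[.5,99.5]))
for v0,v1 in [(.0,.03),(.03,.06),(.06,.09),(.09,.12),(.12,.15)]:
    b=(V>v0)&(V<v1)&(d>0); print(v0,'lev',np.percentile(U[m&b],[2,98]).round(4) if (m&b).sum() else 0,'lip',np.percentile(U[b&(Z>.05)&(Z<.057)&(U>.55)&(U<.6)],[2,98]).round(4),'rail',np.percentile(U[b&(Z>.096)&(Z<.103)&(U<.52)],[2,98]).round(4) if (b&(Z>.096)&(Z<.103)&(U<.52)).sum() else 0)
print('tcp U,V',s['eef_pos'][:2]@ex,s['eef_pos'][:2]@ey)
```

```text
[ 0.50221703 -0.02841319  0.19224745] [-3.14020383e+00  1.00395955e-04  1.38351978e+00]
table -0.00025133114744688156
yaw -0.18721733386263845 rail U [0.4925 0.4936 0.4982 0.5032 0.5043] V [-0.0817 -0.0416  0.0938  0.1836  0.1995] Z 0.09969930889495171
lip U [0.5702 0.5706 0.574  0.5774 0.5783] V [0.1519 0.1661 0.1881 0.2083 0.2127] slope -0.028273948649238174 Z 0.05358386384038566
shelf Z [0.0381 0.0389 0.0398 0.0407 0.0415] V [-0.1108 -0.0681  0.1007  0.1991  0.2152]
lev 5197 U [0.5481 0.5591 0.5701] slope -0.0094 V [0.00652079 0.14854134]Traceback (most recent call last):
  File "<stdin>", line 9, in <module>
    return _quantile_unchecked(
        a, q, axis, out, overwrite_input, method, keepdims, weights)
    return _ureduce(a,
                    func=_quantile_ureduce_func,
    ...<5 lines>...
                    overwrite_input=overwrite_input,
                    method=method)
    r = func(a, **kwargs)
    result = _quantile(arr,
                       quantiles=q,
    ...<2 lines>...
                       out=out,
                       weights=wgt)
    slices_having_nans = np.isnan(arr[-1, ...])
                                  ~~~^^^^^^^^^
IndexError: index -1 is out of bounds for axis 0 with size 0
```

View pics/w7.png

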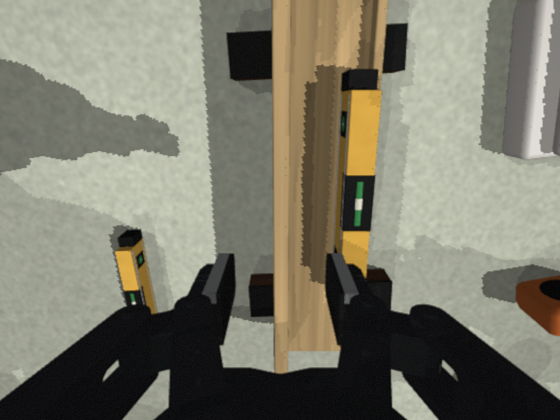

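The wrist view shows the level on the shelf along the lip (columns 342 to 380), its width spanning U 0.548 to 0.570, with the lip's inner face at 0.570, so it is flush. The open fingers straddle the rail (column 280). Descending to the rail.

Emit:
apply_moves(commands=[[[0.5,0.02,0,0.6,0,0,0],[0.5,0.02,0,1.2,0,0,0],[0.5,0.02,0,1.7,0,0,0],[0.5,0.02,0,2.1,0,0,0],[0.5,0.02,0,2.4,0,0,0],[0.5,0.02,0,2.52,0,0,0],[0.5,0.02,0,2.52,0,0,0],[0.5,0.02,0,2.52,0,0,0]]])

```text
time: 12.5
eef_pos: [0.5027, -0.0274, 0.0679]
eef_rot: [3.141, -0.0, 1.384]
contact_force: [0.3, 0.8, 0.3]
width: 0.0426
finger_force: 0.0
```

```bash
python3 -c "
from h import *
s=status.state();ex=np.array([.9825,-.1861]);ey=np.array([.1861,.9825])
print(s['eef_pos'],s['eef_rot'],s['contact_force'],s['eef_pos'][:2]@ex,s['eef_pos'][:2]@ey)
go(list(.4984*ex+.0665*ey)+[.0655],np.pi/2-.1872,s)"
```

```text
[ 0.50271955 -0.02744657  0.0678845 ] [ 3.14063055e+00 -4.67687114e-05  1.38358639e+00] [0.25954874 0.81159456 0.32306727] 0.4990297683619124 0.06658985125969638
shift [-0.002 -0.013  0.048] turn [ 0.009 -0.    -0.   ] yaw 1.3836
```

Closing gradually, so the ledge is not jerked.

Emit:
apply_moves(commands=[[[0.4,0,-0.01,0.04,0,0,0],[0.34,0,-0.01,0.04,0,0,0],[0.29,0,-0.01,0.04,0,0,0],[0.25,0,-0.01,0.04,0,0,0],[0.22,0,-0.01,0.04,0,0,0],[0.19,0,-0.01,0.04,0,0,0],[0.17,0,-0.01,0.04,0,0,0],[0.15,0,-0.01,0.04,0,0,0]]])

```text
time: 13.3
eef_pos: [0.502, -0.0273, 0.0651]
eef_rot: [3.141, -0.0, 1.384]
contact_force: [1.6, -0.3, -0.2]
width: 0.0127
finger_force: 1.0
```

Emit:
apply_moves(commands=[[[0.13,0,0,0,0,0,0],[0.11,0,0,0,0,0,0],[0.08,0,0,0,0,0,0],[0,0,0,0,0,0,0],[0,0,0,0,0,0,0],[0,0,0,0,0,0,0],[0,0,0,0,0,0,0],[0,0,0,0,0,0,0]]])

```text
time: 14.1
eef_pos: [0.502, -0.0273, 0.0652]
eef_rot: [3.141, -0.0, 1.384]
contact_force: [4.0, -1.1, 5.0]
width: 0.0114
finger_force: 59.4
```

Run:
```python
from lip import *
lip('pics/w8')
```

```text
14.1 [ 0.50196534 -0.02732699  0.06524551] [ 3.14105971e+00 -1.92734901e-05  1.38355091e+00] [ 3.98351658 -1.0547576   4.95876532] 0.011368070921406405 tcp U,V 0.498240894638344 0.06702148405236426
lip 877 U [0.5707 0.5737 0.5786] slope -0.0139 V 0.1674 0.1825 Z 0.0536
rail 5472 U [0.4918 0.4974 0.5033] slope -0.0008 V 0.13 0.17 Z 0.0997
lev 10102 U [0.5466 0.5567 0.5677] slope 0.0133 V 0.0219 0.1496 Z 0.0849
```

```bash
cat > edges.py <<'E'
from h import *
def edges(z,dz=0,a=-.1872):
    s=dict(eef_pos=z['pos'],eef_rot=z['rot']); d=z['d']; c,P=campose('wrist',s); X=cloud(d,c,P)
    ex=np.array([np.cos(a),np.sin(a)]); ey=np.array([-ex[1],ex[0]]);U=X[...,:2]@ex;V=X[...,:2]@ey;Z=X[...,2]-dz
    for v0 in np.arange(-.02,.24,.02):
        b=(V>v0)&(V<v0+.02)&(d>0); o=[]
        for nm,z0,z1,u0,u1 in [('rail',.094,.106,.47,.515),('lev',.078,.092,.535,.59),('lip',.05,.0575,.56,.6)]:
            m=b&(Z>z0)&(Z<z1)&(U>u0)&(U<u1)
            if m.sum()>40: o.append((nm,*np.percentile(U[m],[3,97]).round(4),'z',np.median(Z[m]).round(4)))
        if o: print(v0.round(3),o)
E
python3 -c "
from edges import *
edges(np.load('pics/w8.npz'))"
```

```text
0.02 [('rail', np.float64(0.4917), np.float64(0.5031), 'z', np.float64(0.0997)), ('lev', np.float64(0.5482), np.float64(0.5585), 'z', np.float64(0.085))]
0.04 [('rail', np.float64(0.4913), np.float64(0.5038), 'z', np.float64(0.0998)), ('lev', np.float64(0.5472), np.float64(0.5695), 'z', np.float64(0.0854))]
0.06 [('rail', np.float64(0.4845), np.float64(0.5094), 'z', np.float64(0.1)), ('lev', np.float64(0.547), np.float64(0.5691), 'z', np.float64(0.0854))]
0.08 [('rail', np.float64(0.492), np.float64(0.5032), 'z', np.float64(0.0997)), ('lev', np.float64(0.547), np.float64(0.5686), 'z', np.float64(0.085))]
0.1 [('rail', np.float64(0.492), np.float64(0.5032), 'z', np.float64(0.0997)), ('lev', np.float64(0.547), np.float64(0.5683), 'z', np.float64(0.0848))]
0.12 [('rail', np.float64(0.492), np.float64(0.5032), 'z', np.float64(0.0997)), ('lev', np.float64(0.5471), np.float64(0.5683), 'z', np.float64(0.0848))]
0.14 [('rail', np.float64(0.492), np.float64(0.5032), 'z', np.float64(0.0997)), ('lev', np.float64(0.5471), np.float64(0.5683), 'z', np.float64(0.0848))]
0.16 [('rail', np.float64(0.492), np.float64(0.5032), 'z', np.float64(0.0997)), ('lip', np.float64(0.5694), np.float64(0.577), 'z', np.float64(0.0536))]
0.18 [('lip', np.float64(0.5694), np.float64(0.5773), 'z', np.float64(0.0535))]
```

The level is flush: its front face is at about 0.569 and the lip's inner face at 0.569. Lifting gently.

Emit:
apply_moves(commands=[[[0,0,0,-0.01,0,0,0],[0,0,0,-0.03,0,0,0],[0,0,0,-0.06,0,0,0],[0,0,0,-0.1,0,0,0],[0,0,0,-0.15,0,0,0],[0,0,0,-0.19,0,0,0],[0,0,0,-0.22,0,0,0],[0,0,0,-0.23,0,0,0]]])

```text
time: 14.95
eef_pos: [0.5018, -0.0273, 0.0768]
eef_rot: [3.141, -0.0, 1.384]
contact_force: [-0.8, -0.5, -6.9]
width: 0.0111
finger_force: 58.4
```

Run:
```python
from lip import *
lip('pics/w9')
from edges import *
edges(np.load('pics/w9.npz'),.0115)
```

```text
14.95 [ 0.50183106 -0.02729251  0.07676204] [ 3.14135562e+00 -9.89819411e-06  1.38359243e+00] [-0.84837078 -0.53182036 -6.86385361] 0.011131714528047926 tcp U,V 0.4981025283490892 0.06703024855043441
lip 1069 U [0.5642 0.5702 0.5738] slope -0.0355 V 0.1689 0.1854 Z 0.0516
lev 1188 U [0.5456 0.5466 0.5539] slope 0.0164 V 0.0508 0.1506 Z 0.0837
0.02 [('rail', np.float64(0.4918), np.float64(0.5033), 'z', np.float64(0.0996)), ('lev', np.float64(0.548), np.float64(0.5584), 'z', np.float64(0.0848))]
0.04 [('rail', np.float64(0.4911), np.float64(0.5036), 'z', np.float64(0.0998)), ('lev', np.float64(0.547), np.float64(0.5693), 'z', np.float64(0.0853))]
0.06 [('rail', np.float64(0.4845), np.float64(0.5092), 'z', np.float64(0.1)), ('lev', np.float64(0.5468), np.float64(0.5689), 'z', np.float64(0.0853))]
0.08 [('rail', np.float64(0.4919), np.float64(0.503), 'z', np.float64(0.0997)), ('lev', np.float64(0.5469), np.float64(0.5685), 'z', np.float64(0.0849))]
0.1 [('rail', np.float64(0.4919), np.float64(0.503), 'z', np.float64(0.0997)), ('lev', np.float64(0.5469), np.float64(0.5682), 'z', np.float64(0.0847))]
0.12 [('rail', np.float64(0.4919), np.float64(0.5031), 'z', np.float64(0.0997)), ('lev', np.float64(0.5469), np.float64(0.5682), 'z', np.float64(0.0847))]
0.14 [('rail', np.float64(0.4919), np.float64(0.503), 'z', np.float64(0.0997)), ('lev', np.float64(0.547), np.float64(0.5682), 'z', np.float64(0.0847))]
0.16 [('rail', np.float64(0.4919), np.float64(0.5031), 'z', np.float64(0.0997)), ('lip', np.float64(0.5692), np.float64(0.5768), 'z', np.float64(0.0536))]
0.18 [('lip', np.float64(0.5692), np.float64(0.577), 'z', np.float64(0.0532))]
```

The ledge is clear of the battens with no tilt. Continuing to about 100 mm.

Emit:
apply_moves(commands=[[[0,0,0,-0.02,0,0,0],[0,0,0,-0.07,0,0,0],[0,0,0,-0.15,0,0,0],[0,0,0,-0.25,0,0,0],[0,0,0,-0.36,0,0,0],[0,0,0,-0.47,0,0,0],[0,0,0,-0.58,0,0,0],[0,0,0,-0.69,0,0,0]]])

```text
time: 15.8
eef_pos: [0.5018, -0.0273, 0.1116]
eef_rot: [3.141, 0.0, 1.384]
contact_force: [-0.3, -0.8, -6.1]
width: 0.011
finger_force: 58.4
```

Emit:
apply_moves(commands=[[[0,0,0,-0.11,0,0,0],[0,0,0,-0.22,0,0,0],[0,0,0,-0.33,0,0,0],[0,0,0,-0.44,0,0,0],[0,0,0,-0.55,0,0,0],[0,0,0,-0.65,0,0,0],[0,0,0,-0.74,0,0,0],[0,0,0,-0.82,0,0,0]]])

```text
time: 16.6
eef_pos: [0.5018, -0.0273, 0.1524]
eef_rot: [3.142, -0.0, 1.384]
contact_force: [-0.2, 0.4, -6.0]
width: 0.0113
finger_force: 58.4
```

Emit:
apply_moves(commands=[[[0,0,0,-0.06,0,0,0],[0,0,0,-0.1,0,0,0],[0,0,0,-0.13,0,0,0],[0,0,0,-0.15,0,0,0],[0,0,0,-0.15,0,0,0],[0,0,0,-0.15,0,0,0],[0,0,0,-0.15,0,0,0],[0,0,0,-0.15,0,0,0]]])

```text
time: 17.4
eef_pos: [0.5017, -0.0273, 0.1594]
eef_rot: [-3.141, -0.0, 1.384]
contact_force: [-0.1, -0.5, -6.8]
width: 0.0111
finger_force: 58.4
```

Emit:
apply_moves(commands=[[[0,0,0,0,0,0,0],[0,0,0,0,0,0,0],[0,0,0,0,0,0,0],[0,0,0,0,0,0,0],[0,0,0,0,0,0,0],[0,0,0,0,0,0,0]]])

```text
time: 18.0
eef_pos: [0.5018, -0.0273, 0.1595]
eef_rot: [3.142, -0.0, 1.384]
contact_force: [0.7, -0.1, -5.7]
width: 0.0113
finger_force: 58.4
```

Run:
```python
from lip import *
lip('pics/w10')
from edges import *
z=np.load('pics/w10.npz'); edges(z,z['pos'][2]-.0652)
p,d=optics.read_camera('scene'); cv2.imwrite('pics/s2.png',p[:,:,::-1]); s=status.state(); print(s['finger_force'],np.abs(s['joint_vel']).max())
```

```text
18.0 [ 0.50178171 -0.0272909   0.15951486] [ 3.14155237e+00 -1.06326616e-05  1.38357654e+00] [ 0.6748862  -0.0528031  -5.74517165] 0.011282529062929673 tcp U,V 0.498053749448397 0.0670226010528311
0.02 [('rail', np.float64(0.4919), np.float64(0.5032), 'z', np.float64(0.0996)), ('lev', np.float64(0.548), np.float64(0.5585), 'z', np.float64(0.0847))]
0.04 [('rail', np.float64(0.4911), np.float64(0.5036), 'z', np.float64(0.0997)), ('lev', np.float64(0.547), np.float64(0.5692), 'z', np.float64(0.0853))]
0.06 [('rail', np.float64(0.4841), np.float64(0.509), 'z', np.float64(0.0999)), ('lev', np.float64(0.5467), np.float64(0.5688), 'z', np.float64(0.0852))]
0.08 [('rail', np.float64(0.4918), np.float64(0.503), 'z', np.float64(0.0997)), ('lev', np.float64(0.5468), np.float64(0.5684), 'z', np.float64(0.0848))]
0.1 [('rail', np.float64(0.4918), np.float64(0.503), 'z', np.float64(0.0996)), ('lev', np.float64(0.5469), np.float64(0.5682), 'z', np.float64(0.0846))]
0.12 [('rail', np.float64(0.4919), np.float64(0.503), 'z', np.float64(0.0996)), ('lev', np.float64(0.5469), np.float64(0.5682), 'z', np.float64(0.0846))]
0.14 [('rail', np.float64(0.4919), np.float64(0.503), 'z', np.float64(0.0996)), ('lev', np.float64(0.547), np.float64(0.568), 'z', np.float64(0.0846))]
0.16 [('rail', np.float64(0.4919), np.float64(0.5031), 'z', np.float64(0.0996)), ('lip', np.float64(0.569), np.float64(0.5767), 'z', np.float64(0.0534))]
0.18 [('lip', np.float64(0.5691), np.float64(0.5769), 'z', np.float64(0.0532))]
58.41895937919617 0.008519278173555763
```

View pics/s2.png

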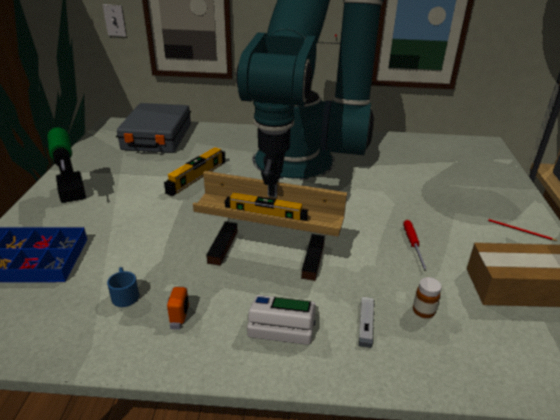

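The scene view shows the ledge held level about 94 mm above where it lay, clear of the battens. The level rides along the lip, centred at (266,207), and the other things have not moved.

```bash
python3 -c "
from station import hand_in
print(hand_in())"
```

```text
the job is handed in; nothing more can be done
None
```

The job is handed in with the yellow level flush along the lip at mid-shelf and the ledge held level and steady by its back rail, about 94 mm above its battens; no verdict came back.

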